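Make up the wiring kit in the three-dish tray

TASK

Make up the wiring kit in the tray: set the spool of brass wire in the yellow dish, the glass jar in the red dish and the orange terminal block in the blue dish, each standing on its foot in the middle of its dish, put down gently and not dropped. Leave the look-alikes, the steel-wire spool and the grease tin, where they stand.

Things in the scene. Friction and masses are not known exactly. Their poses are not given: they have to be found in the camera images.
- brass_spool_mid (a point): spool wound with golden brass wire, off-white end discs (seen from above: an off-white disc with a hole), 54 mm across, 30 mm high, about 0.18 kg. It stands upright on the bench; this point is its centre, half-way up, z is its own upright axis, its yaw does not matter (round).
- jar_mid (a point): closed clear glass jar with beige contents and a grey steel lid, 60 mm across, 87 mm high, about 0.2 kg. It stands upright on the bench; this point is its centre, half-way up, z is its own upright axis, its yaw does not matter (round).
- block_mid (a point): orange plastic screw terminal block, 64 mm long (its x), 30 mm wide (its y; 18 mm wide in the top 8 mm), 34 mm high, four screws in a row on top, about 0.08 kg, at any yaw; lies on its flat foot on the bench. This point is its centre, half-way up; z is its upright axis.
- steel_spool_mid (a point): look-alike, to be left: spool wound with silvery steel wire, grey end discs (seen from above: a grey disc with a hole), 52 mm across, 24 mm high. It stands upright on the bench; this point is its centre, half-way up, z is its own upright axis, its yaw does not matter (round).
- tin_mid (a point): look-alike, to be left: plain grey metal grease tin, 66 mm across, 46 mm high. It stands upright on the bench; this point is its centre, half-way up, z is its own upright axis, its yaw does not matter (round).
- dish_yellow_mid (a point): yellow square plastic dish, 92 x 92 mm, 10 mm high, walls 4 mm (84 mm inside), rim 6 mm above its inner floor; a black ring 38 mm across marks the middle. This point is the middle of the inner floor, 8 mm above the bench. x and y run along the dish's sides. The three dishes are fixed in a row (97 mm pitch, along x) in a low grey metal tray, 304 x 106 x 10 mm, at the right of the bench; colours come in any order
- dish_red_mid (a point): red square plastic dish, 92 x 92 mm, 10 mm high, walls 4 mm (84 mm inside), rim 6 mm above its inner floor; a black ring 38 mm across marks the middle. This point is the middle of the inner floor, 8 mm above the bench. x and y run along the dish's sides. The three dishes are fixed in a row (97 mm pitch, along x) in a low grey metal tray, 304 x 106 x 10 mm, at the right of the bench; colours come in any order
- dish_blue_mid (a point): blue square plastic dish, 92 x 92 mm, 10 mm high, walls 4 mm (84 mm inside), rim 6 mm above its inner floor; a black ring 38 mm across marks the middle. This point is the middle of the inner floor, 8 mm above the bench. x and y run along the dish's sides. The three dishes are fixed in a row (97 mm pitch, along x) in a low grey metal tray, 304 x 106 x 10 mm, at the right of the bench; colours come in any order
Mind the look-alikes: they are no part of the job. What is meant by the part that bears block_mid is not green, and is the larger of those in its own colour.

How it is judged (in metres and radians):
At the end, for the whole second after the job is handed in: Brass spool in the yellow dish, jar in the red, terminal block in the blue: each flat on its dish's floor (6 mm), upright (7 degrees), centre within 15 mm of the dish's middle, released and at rest; steel spool and grease tin within 20 mm of where they stood (horizontal distance between brass_spool_mid and dish_yellow_mid below 0.015 m and z of brass_spool_mid in the frame of dish_yellow_mid between 0.009 and 0.021 m and angle between each of brass_spool_mid, jar_mid, block_mid's own z axis and vertical below 0.12 rad and linear speed of each of brass_spool, jar, block below 0.02 m/s and horizontal distance between jar_mid and dish_red_mid below 0.015 m and z of jar_mid in the frame of dish_red_mid between 0.0375 and 0.0495 m and horizontal distance between block_mid and dish_blue_mid below 0.015 m and z of block_mid in the frame of dish_blue_mid between 0.011 and 0.023 m and distance of each of steel_spool_mid, tin_mid from where it was at the start of the episode below 0.02 m); the robot touches nothing.
It fails at once if the brass-wire spool is dropped into its dish from more than about 3 cm (horizontal distance between brass_spool_mid and dish_yellow_mid below 0.04 m and z of brass_spool_mid in the frame of dish_yellow_mid below 0.03 m and linear speed of brass_spool above 0.8 m/s).
It fails at once if the glass jar is dropped into its dish from more than about 3 cm (horizontal distance between jar_mid and dish_red_mid below 0.04 m and z of jar_mid in the frame of dish_red_mid below 0.0585 m and linear speed of jar above 0.8 m/s).
It fails at once if the terminal block is dropped into its dish from more than about 3 cm (horizontal distance between block_mid and dish_blue_mid below 0.04 m and z of block_mid in the frame of dish_blue_mid below 0.032 m and linear speed of block above 0.8 m/s).
It fails at once if the steel-wire spool is moved by more than 20 mm (distance of steel_spool_mid from where it was at the start of the episode above 0.02 m).
It fails at once if the grease tin is moved by more than 20 mm (distance of tin_mid from where it was at the start of the episode above 0.02 m).
It also fails if it takes over 128 s, if anything falls off the work surface, if the arm or the gripper's body presses on something with over 40 N, if the wrist force passes 120 N, or if a joint passes its speed limit or range.

ROBOT

A 6-joint arm with a two-finger parallel gripper is mounted at the origin on a cart in front of the work surface, level with it; the furniture and walls round the work are solid. World frame = base frame: x ahead of the robot, y to its left, z up, the work surface at z = 0. Lengths are in mm, angles in rad, forces in N, time in s.
With the tool pointing down it reaches from about 275 to 825 mm from the base axis. Payload 4.9 kg.
Tool frame: the origin (TCP) lies at the very end of the fingers, on their centre line; the grasp point (between the pads) lies 19 mm behind it; z points along the fingers, y is the line along which they close (so a half turn about z gives the same grasp; the last joint's range is limited). The gripper opens to 85 mm and grips with 20 to 120 N. Pads are 22 mm wide; open, the fingers measure 114 mm over their backs; the gripper's body (76 mm by 85 mm) begins 54 mm behind the grasp point. The pads swing forward as they close: fully open they stand 13 mm farther back than shut.
Start: joints at [1.088, 0.326, -0.193, 1.052, 0, 1.437], TCP at [187.969, 516.901, 197.481] pointing down, gripper open.
Joint ranges: [-2.65, 2.65], [-0.97, 1.79], [-1.3, 1.35], [-1.93, 2.1], [-1.47, 1.37], [-3.14, 3.14]. Speed limits (rad/s): [2.57, 2.57, 3.14, 3.14, 3.14, 3.14].

INTERFACE

Orientations are given as [roll, pitch, yaw] about the fixed x, y, z axes, in that order (R = Rz(yaw) Ry(pitch) Rx(roll)).
In Python, from bench import bot, solve_ik, imaging gives the robot as it stands. Calls block until the motion is done:
- bot.move_ptp(position, orientation): joint-space move of the TCP to a pose.
- bot.movel(position, rot=None, max_speed=150, threshold=None): straight line of the TCP; rot=None keeps the orientation; max_speed is the mean speed in mm/s. With threshold (N) it stops when the force on the tool has changed by that much, and returns True; else False.
- bot.move_j(angles): joint-space move.
- bot.grip(opening, effort=None): opening from 0.0 (shut) to 1.0 (fully open); effort is the grip in N (None keeps the last); returns when the fingers have stopped.
- bot.dwell(seconds).
- solve_ik(position, orientation): joint angles nearest the present ones, or None.
- bot.get_state(): the state.
- imaging.capture(name): name is "scene" or "top"; returns the picture (420x560x3 uint8, blue, green, red); there is no depth.
- imaging.camera_model(name): a dict with "K" (3x3 intrinsics, pixels), "k1" (the pictures are not rectified: a ray, as slopes to the right and down, at radius r is drawn at 1 + k1 r^2 times it, then the intrinsics apply), "position" and "rotation" of the camera in the world. Camera axes: x right, y up, looking along -z (the intrinsics and any distortion apply to the point x, -y, -z); pixel columns grow to the right and rows downward; lengths in mm; the calibration is good to about 2 mm. A picture is of the moment at which its call begins. camera_model takes no time and is no camera call.
A pose or a line that the arm cannot do raises bot.IKError and nothing moves.
- bot.sign_off(): hands the job in; it is judged then, once.
The state is a dict: "t": time; "qpos": joint angles; "joint_velocities": joint speeds; "effort": joint torques, N m; "tcp_pos": TCP position; "orientation": TCP orientation; "contact_force": force on the tool from outside, world axes, zero at the start; "wrist_torque": the same for the moment, N m; "opening": opening from 0.0 (shut) to 1.0 (fully open); "gripper_force": force on a finger pad.
Only numpy, scipy, OpenCV 4.12 (cv2) and the standard library are available. Lean on these libraries where they do the work, as an engineer would, in place of code of your own. Each camera call takes 0.05 s, during which the arm holds its last target. There are 200 camera calls.

## Working session

There is one attempt and no reset: what is moved stays moved. The work goes in short steps, each a Python script; the robot and the scene stay as the last script left them, time stands still between calls to the robot, and variables do not carry over. Pictures are saved under pics/ and viewed, at most 14 in all, crops included, and the job is handed in when it is done.

```bash
ls; mkdir -p pics; python3 - <<'E'
from bench import bot, imaging
import cv2
for n in("scene","top"):
    cv2.imwrite(f"pics/{n}0.png",imaging.capture(n)); m=imaging.camera_model(n); print(n,m)
print(bot.get_state())
E
```

```text
pics
scene {'K': array([[389.35789085,   0.        , 282.39655974],
       [  0.        , 389.35789085, 210.62975584],
       [  0.        ,   0.        ,   1.        ]]), 'k1': -0.027876519246219998, 'position': array([-137.33254876,  935.45437848,  674.39254144]), 'rotation': array([ 1.03954035,  0.0026225 , -2.43495782])}
top {'K': array([[392.19583989,   0.        , 281.44410394],
       [  0.        , 392.19583989, 208.03856994],
       [  0.        ,   0.        ,   1.        ]]), 'k1': 0.01274128419172908, 'position': array([ 300.79294014,  177.58903002, 1127.21278581]), 'rotation': array([ 0.19188855, -0.01728221, -1.54599082])}
{'t': 0.1, 'qpos': array([ 1.08782257e+00,  3.26879959e-01, -1.93505905e-01,  1.05199945e+00,
        6.11495083e-06,  1.43662189e+00]), 'joint_velocities': array([-0.00175252, -0.00120642,  0.00231302, -0.00120832, -0.00037989,
        0.00044438]), 'effort': array([ 1.22977341e-03, -4.44239223e+01,  2.63038123e+01,  7.83444528e-03,
       -1.53122153e-05,  9.65456195e-06]), 'tcp_pos': array([187.67253665, 516.36636536, 196.76627136]), 'orientation': array([-3.14001877e+00, -2.18622063e-04,  2.79279316e+00]), 'contact_force': array([-0.00039881, -0.20028654, -0.00854817]), 'wrist_torque': array([0.02164224, 0.03768506, 0.00908961]), 'gripper_force': 0.0, 'opening': 1.0011906739173198}
```

View pics/scene0.png

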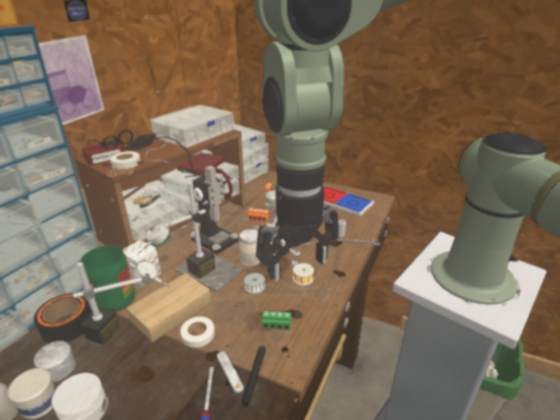

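View pics/top0.png

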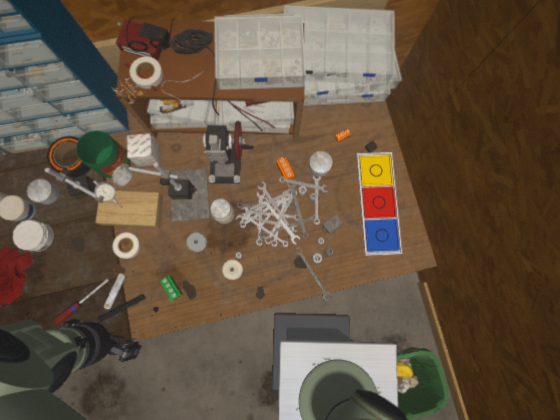

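The top view shows the dishes at the right: yellow (376,170), red (379,203) and blue (383,236).
- **Blocks:** three candidates, orange (286,168), smaller orange (343,135) and green (171,288). The one at (286,168) fits, being orange and the larger of the two orange ones.
- **Spools:** brass, off-white at (232,270); steel, grey at (197,242).
- **Jar and tin:** (320,161) and (222,210), still to be told apart in enlarged crops.

```bash
python3 - <<'E'
import cv2
t=cv2.imread("pics/top0.png");s=cv2.imread("pics/scene0.png")
cv2.imwrite("pics/ct.png",cv2.resize(t[110:290,150:410],None,fx=3,fy=3,interpolation=cv2.INTER_CUBIC))
cv2.imwrite("pics/cs.png",cv2.resize(s[170:330,190:390],None,fx=3.7,fy=3.7,interpolation=cv2.INTER_CUBIC))
E
```

```text
(no output)
```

View pics/ct.png

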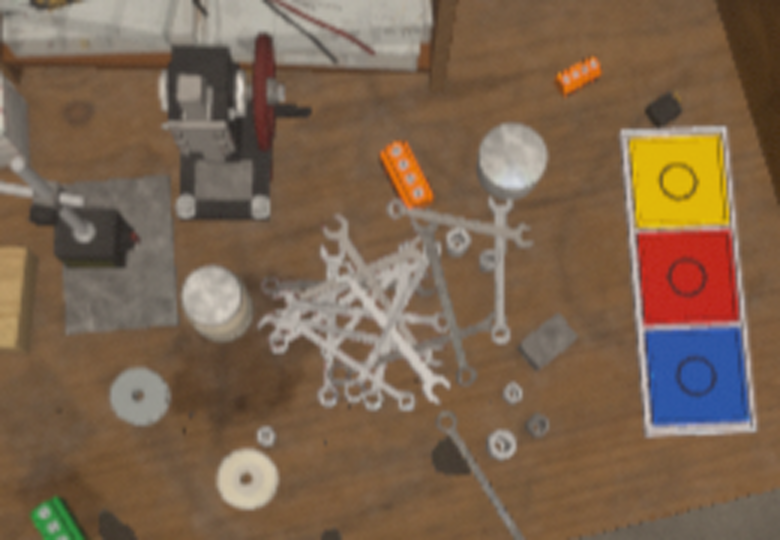

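View pics/cs.png

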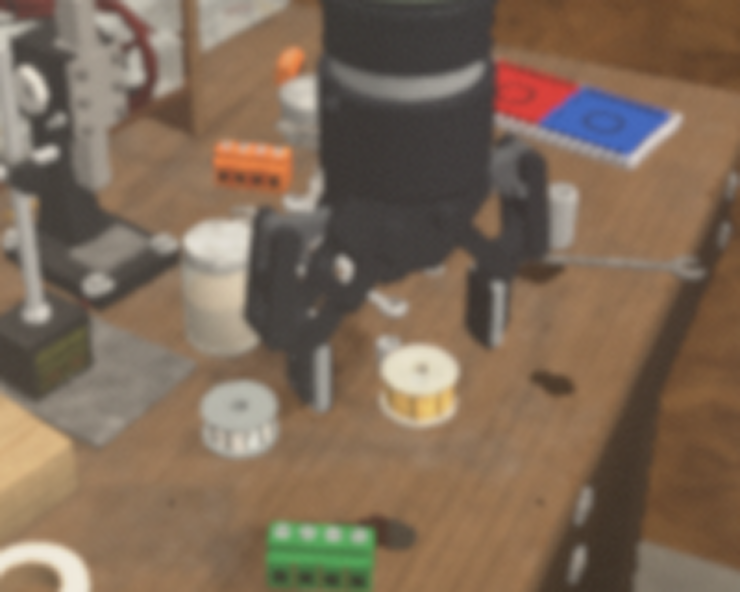

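The crops settle it. The jar with beige contents is at top px (222,209), the plain tin at (320,162), the brass spool at (232,270) and the larger orange block at (286,168). Next I'll measure them.

```bash
cat > h.py <<'E'
import cv2, numpy as np
from scipy.spatial.transform import Rotation as Rn
from bench import bot, solve_ik, imaging
def ray(px,z,name="top"):
    m=imaging.camera_model(name)
    p=cv2.undistortPoints(np.array([[px]],float),m["K"],np.array([m["k1"],0,0,0]))[0,0]
    d=Rn.from_euler("xyz",m["rotation"]).as_matrix()@[p[0],-p[1],-1]
    c=m["position"]; return c+d*(z-c[2])/d[2]
def blobs(img,lo,hi,roi=None,amin=15):
    h=cv2.cvtColor(img,cv2.COLOR_BGR2HSV); m=cv2.inRange(h,np.array(lo),np.array(hi))
    if roi:
        k=np.zeros_like(m); x0,y0,x1,y1=roi; k[y0:y1,x0:x1]=255; m&=k
    cs=[c for c in cv2.findContours(m,cv2.RETR_EXTERNAL,cv2.CHAIN_APPROX_NONE)[0] if cv2.contourArea(c)>=amin]
    return sorted(cs,key=cv2.contourArea,reverse=True)
def cen(c):
    M=cv2.moments(c); return M["m10"]/M["m00"],M["m01"]/M["m00"]
E
python3 - <<'E'
from h import *
im=cv2.imread("pics/top0.png")
for n,lo,hi in(("yellow",(20,150,120),(32,255,255)),("red",(0,170,90),(5,255,255)),("blue",(105,130,80),(125,255,255))):
    c=blobs(im,lo,hi,(350,145,410,265))[0]; r=cv2.minAreaRect(c); print(n,r,cv2.contourArea(c),ray(r[0],11).round(1))
for n,roi in(("orange",(270,150,305,185)),("orange_small",(330,120,360,150))):
    c=blobs(im,(5,150,120),(18,255,255),roi)[0]; r=cv2.minAreaRect(c)
    print(n,r,cv2.contourArea(c),[ray(p,34).round(1) for p in cv2.boxPoints(r)])
h=cv2.cvtColor(im,cv2.COLOR_BGR2HSV)
for u,v in((232,277),(226,270),(222,207),(222,217),(226,219),(215,230),(240,282),(320,160),(197,248)): print((u,v),h[v,u])
c=blobs(im,(10,0,150),(40,90,255),(218,256,248,286))[0]; print("spool",cv2.minEnclosingCircle(c),cen(c),cv2.fitEllipse(c),ray(cv2.fitEllipse(c)[0],30).round(1))
for s in (35,50,255):
    cs=blobs(im,(0,0,140),(180,s,255),(205,192,240,230))
    if cs: e=cv2.fitEllipse(cs[0]); print("jar",s,e,ray(e[0],87).round(1))
e=cv2.fitEllipse(blobs(im,(0,0,130),(180,60,255),(305,146,336,182))[0]); print("tin",e,ray(e[0],46))
E
```

```text
yellow ((375.96905517578125, 170.03541564941406), (30.000070571899414, 31.06437110900879), 86.18592071533203) 862.0 [ 640.8 -113.7   11. ]
red ((378.96722412109375, 201.8111114501953), (29.775787353515625, 31.345434188842773), 87.27368927001953) 855.0 [ 544.6 -120.5   11. ]
blue ((382.0, 235.0), (30.0, 32.0), 90.0) 894.0 [ 447.4 -127.    11. ]
orange ((285.1000061035156, 168.1999969482422), (23.702320098876953, 10.733125686645508), 63.43495178222656) 216.5 [array([655.3, 186.2,  34. ]), array([670.8, 158.7,  34. ]), array([607.7, 126.6,  34. ]), array([592.6, 154. ,  34. ])]
orange_small ((342.3000183105469, 135.1000213623047), (8.497057914733887, 16.54690170288086), 63.43495178222656) 116.0 [array([737.4,  17.3,  34. ]), array([762. , -26.7,  34. ]), array([738.5, -37.7,  34. ]), array([714.2,   6.1,  34. ])]
(232, 277) [ 21  45 208]
(226, 270) [ 20  49 205]
(222, 207) [ 19  23 185]
(222, 217) [ 16  24 181]
(226, 219) [ 17  55 166]
(215, 230) [ 13 120  98]
(240, 282) [ 15 132 118]
(320, 160) [ 16  25 174]
(197, 248) [ 30  12 152]
spool ((231.89999389648438, 269.29998779296875), 10.358659744262695) (231.91158704008782, 269.2564524986271) ((231.91879272460938, 269.2435607910156), (19.53455352783203, 19.939802169799805), 60.31879806518555) [338.6 296.3  30. ]
jar 35 ((220.0355682373047, 208.32327270507812), (18.692251205444336, 18.76869773864746), 6.363697528839111) [497.9 330.   87. ]
jar 50 ((220.00048828125, 208.89402770996094), (18.613195419311523, 20.599857330322266), 178.30747985839844) [496.3 330.   87. ]
jar 255 ((220.76715087890625, 210.02415466308594), (18.69357681274414, 23.884096145629883), 153.66802978515625) [493.3 327.8  87. ]
tin ((320.6232604980469, 162.08383178710938), (21.46473503112793, 22.800853729248047), 165.2904510498047) [649.16904464  54.71017257  46.        ]
```

```bash
cat >> h.py <<'E'
DIRS=0.069
DISH=dict(yellow=(640.8,-113.7),red=(544.2,-120.4),blue=(447.4,-127.0))
def rot(yaw):
    return [np.pi,0,(yaw+np.pi)%(2*np.pi)-np.pi]
def pick(xy,yaw,z,pre,effort,zup=200):
    bot.move_ptp([*xy,zup],rot(yaw)); bot.grip(pre)
    hit=bot.movel([*xy,z],max_speed=120,threshold=8); print("touch on way down",hit,bot.get_state()["tcp_pos"].round(1))
    if hit: return
    bot.grip(0.0,effort); s=bot.get_state(); print("gripped",s["opening"],s["gripper_force"])
    bot.movel([*xy,zup],max_speed=120); s=bot.get_state(); print("lifted",s["opening"],s["gripper_force"],s["t"])
def show(name,cam,roi,f):
    x0,y0,x1,y1=roi; im=imaging.capture(cam); cv2.imwrite(f"pics/{name}_full.png",im)
    cv2.imwrite(f"pics/{name}.png",cv2.resize(im[y0:y1,x0:x1],None,fx=f,fy=f,interpolation=cv2.INTER_CUBIC))
E
python3 - <<'E'
from h import *
for yaw in (0,np.pi):
    for p in([338.6,296.3,200],[*DISH["yellow"],200],[*DISH["blue"],30],[*DISH["red"],200],[497,329,200],[634.5,156,200]):
        try: print(yaw,p,np.round(solve_ik(p,rot(yaw)),2))
        except Exception as e: print(e)
bot.move_ptp([338.6,296.3,200],rot(np.pi))
show("s1","scene",(190,170,390,330),3.7)
E
```

```text
0 [338.6, 296.3, 200] [ 0.55  0.14 -0.43  1.    0.   -2.59]
0 [640.8, -113.7, 200] [-0.29  0.52  0.11  1.16  0.    2.85]
0 [447.4, -127.0, 30] [-0.44  0.37 -0.63  0.57  0.    2.71]
0 [544.2, -120.4, 200] [-0.35  0.34 -0.17  1.06  0.    2.79]
0 [497, 329, 200] [ 0.46  0.41 -0.06  1.1   0.   -2.68]
0 [634.5, 156, 200] [ 0.13  0.52  0.11  1.16  0.   -3.01]
3.141592653589793 [338.6, 296.3, 200] [ 0.55  0.14 -0.43  1.    0.    0.55]
3.141592653589793 [640.8, -113.7, 200] [-0.29  0.52  0.11  1.16  0.   -0.29]
3.141592653589793 [447.4, -127.0, 30] [-0.44  0.37 -0.63  0.57  0.   -0.44]
3.141592653589793 [544.2, -120.4, 200] [-0.35  0.34 -0.17  1.06  0.   -0.35]
3.141592653589793 [497, 329, 200] [ 0.46  0.41 -0.06  1.1   0.    0.46]
3.141592653589793 [634.5, 156, 200] [0.13 0.52 0.11 1.16 0.   0.13]
```

View pics/s1.png

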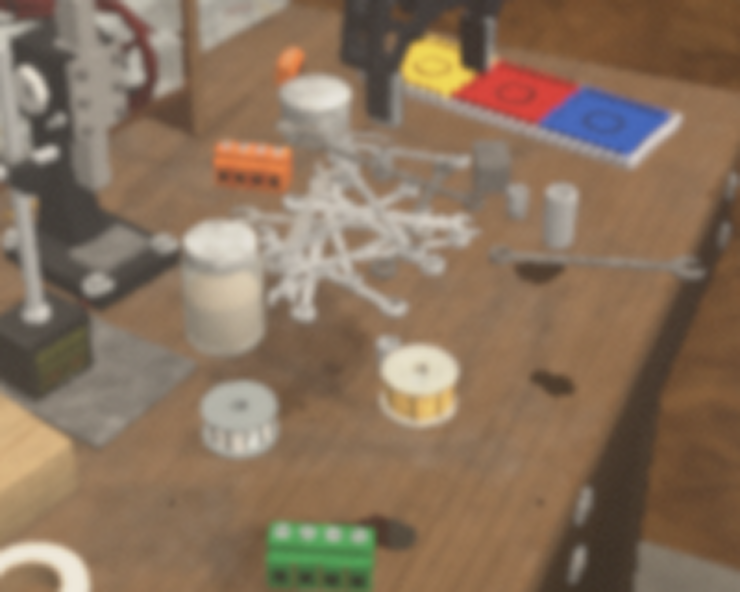

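The scene view shows the jar standing clear at crop (222,285), the wrench pile low beside it, and the brass spool at (420,385) free to grip.

```bash
cat >> h.py <<'E'
def place(xy,yaw,z,opening,zup=200):
    bot.move_ptp([*xy,zup],rot(yaw)); bot.movel([*xy,z+25],max_speed=150)
    hit=bot.movel([*xy,z-4],max_speed=25,threshold=4); s=bot.get_state(); print("down",hit,s["tcp_pos"].round(1),s["opening"])
    bot.grip(opening); bot.movel([*xy,zup],max_speed=120); print("t",bot.get_state()["t"])
E
python3 - <<'E'
from h import *
print("scene: jar",ray((249.6,235.3),87,"scene").round(1),"spool",ray((303.2,269.6),30,"scene").round(1))
print("tops: spool",ray((231.9,269.2),30).round(1))
pick((338.6,296.3),np.pi,5,1.0,35)
E
```

```text
scene: jar [495.2 332.8  87. ] spool [338.3 297.6  30. ]
tops: spool [338.7 296.3  30. ]
touch on way down False [339.1 296.6   5.5]
gripped -2.4225111422582874e-05 0.0
lifted 0.00047431145236372454 0.0 5.975
```

The grip closed on nothing, so I'll look.

```bash
python3 - <<'E'
from h import *
show("s2","scene",(190,170,390,330),3.7)
c=blobs(imaging.capture("top"),(10,0,150),(40,90,255),(200,230,270,310)); print([(cv2.fitEllipse(k)) for k in c[:3] if len(k)>5])
E
```

```text
[((218.4315185546875, 271.0982971191406), (11.805349349975586, 14.351198196411133), 57.61991500854492), ((238.5146484375, 273.42352294921875), (4.831268787384033, 4.9955668449401855), 69.68093872070312)]
```

View pics/s2.png

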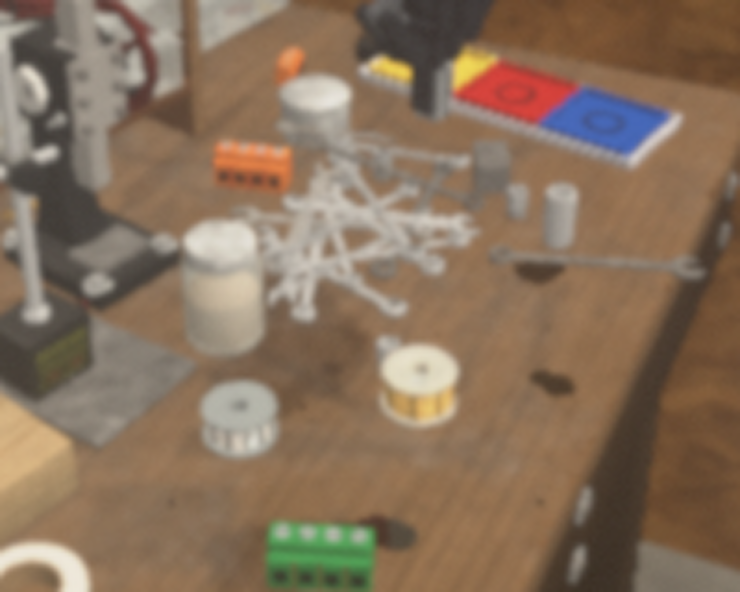

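```bash
cat >> h.py <<'E'
def proj(P,name):
    m=imaging.camera_model(name); R=Rn.from_euler("xyz",m["rotation"]).as_matrix()
    c=R.T@(np.array(P,float)-m["position"]); s=np.array([c[0]/-c[2],-c[1]/-c[2]]); s*=1+m["k1"]*(s@s)
    return (m["K"]@[*s,1])[:2]
E
python3 - <<'E'
from h import *
s=bot.get_state(); print(s["tcp_pos"],s["orientation"],s["qpos"],s["contact_force"],s["t"])
p=proj(s["tcp_pos"],"scene"); print(p,(p-[190,170])*3.7, proj(s["tcp_pos"],"top"))
show("s3","scene",(140,0,440,225),2.6)
E
```

```text
[338.24825537 296.07591947 199.43583374] [-3.14097142e+00 -1.01359241e-03  3.14158096e+00] [ 5.54538911e-01  1.39570901e-01 -4.32750842e-01  9.99663395e-01
  5.58366538e-06  5.54550287e-01] [-0.51185861  0.11703111 -0.29466043] 6.075
[305.38342847 213.39575689] [426.91868534 160.56430049] [224.25692534 266.65907387]
```

View pics/s3.png

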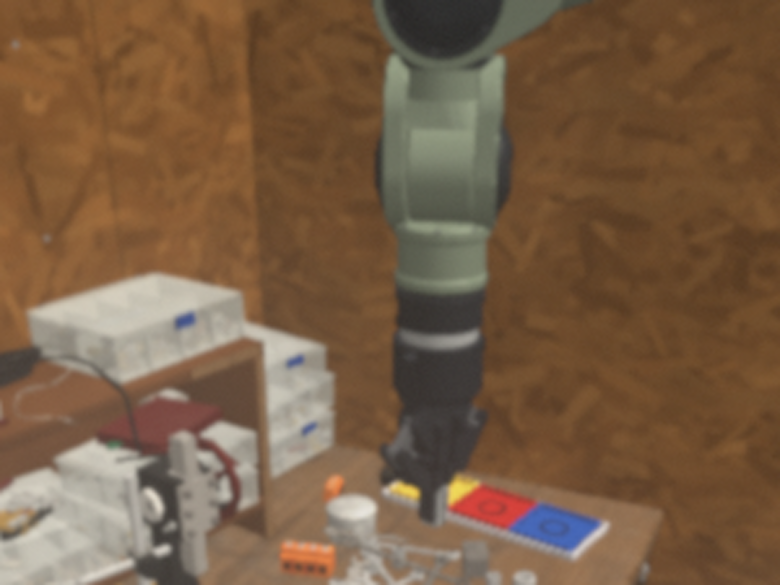

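The fingertip appears about 12 px higher (at about 305,201) than the reported TCP projects to (305,213). So the real fingertips are about 30 mm short of the stated TCP, and the fingers closed above the spool. I'll calibrate by touching bare bench.

```bash
python3 - <<'E'
from h import *
for z in (200,215,225,235,245): print(z,proj((338.2,296.1,z),"scene").round(1))
p=ray((258,265),0); print(p)
bot.movel([p[0],p[1],60]); bot.movel([p[0],p[1],15])
print(bot.movel([p[0],p[1],-45],max_speed=20,threshold=5)); s=bot.get_state(); print(s["tcp_pos"],s["contact_force"])
bot.movel([p[0],p[1],60]); print(bot.get_state()["t"])
E
```

```text
200 [305.4 213.2]
215 [305.6 207.7]
225 [305.7 204. ]
235 [305.8 200.3]
245 [305.9 196.5]
[353.37249629 226.11378247   0.        ]
True
[353.4084714  226.11833911 -33.75321388] [-0.30339137 -0.09139615  6.54541943]
10.6917
```

Bench contact came at a reported z of about -33, so I'll apply a 33 mm offset and retry the spool.

```bash
sed -i 's/^def pick(xy,yaw,z,pre,effort,zup=200):/&\n    z=z-33/; s/^def place(xy,yaw,z,opening,zup=200):/&\n    z=z-33/' h.py; python3 - <<'E'
from h import *
bot.grip(1.0)
pick((338.6,296.6),np.pi,5,1.0,35)
show("s4","scene",(140,0,440,225),2.6)
E
```

```text
touch on way down False [339.  296.9 -27.5]
gripped 0.6143747262449586 36.26874106004834
lifted 0.6127608041877842 36.947433706372976 16.875
```

View pics/s4.png

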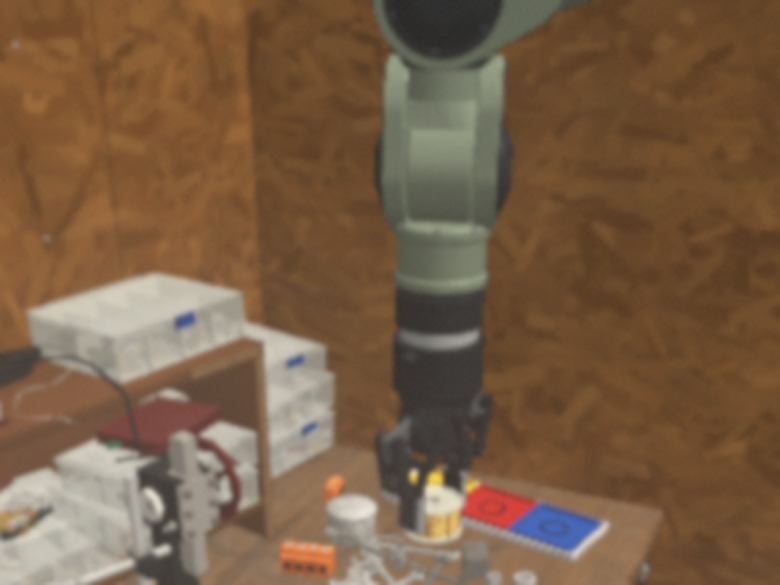

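The spool is held level between the fingers, at crop (435,515). I'll place it.

```bash
python3 - <<'E'
from h import *
place(DISH["yellow"],np.pi+DIRS,13,0.75)
bot.grip(0.6)
bot.move_ptp([600,130,200],rot(np.pi+0.47))
show("s5","top",(330,130,430,270),4)
E
```

```text
down True [ 640.5 -113.6  -19.4] 0.6152852152020899
t 23.3917
```

View pics/s5.png

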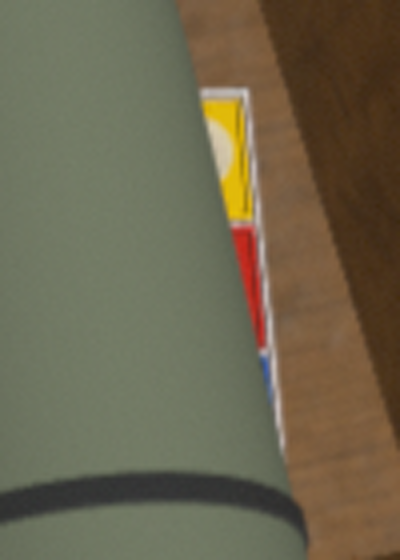

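The arm covers most of the top view, but the spool is visible in the yellow dish. I'll check the block against the scene view, then pick it.

```bash
python3 - <<'E'
from h import *
q=ray((258.3,210.0),34,"scene"); print(q.round(1))
if np.hypot(q[0]-634.5,q[1]-156)<14: pick((634.5,156),np.pi+0.47,4,0.6,30)
show("s6","scene",(140,100,440,325),2.6)
E
```

```text
[634.1 155.3  34. ]
touch on way down False [635.1 156.1 -28.3]
gripped 0.3434037995314893 31.312907338142395
lifted 0.3441939895637525 30.90713381767273 29.6417
```

View pics/s6.png

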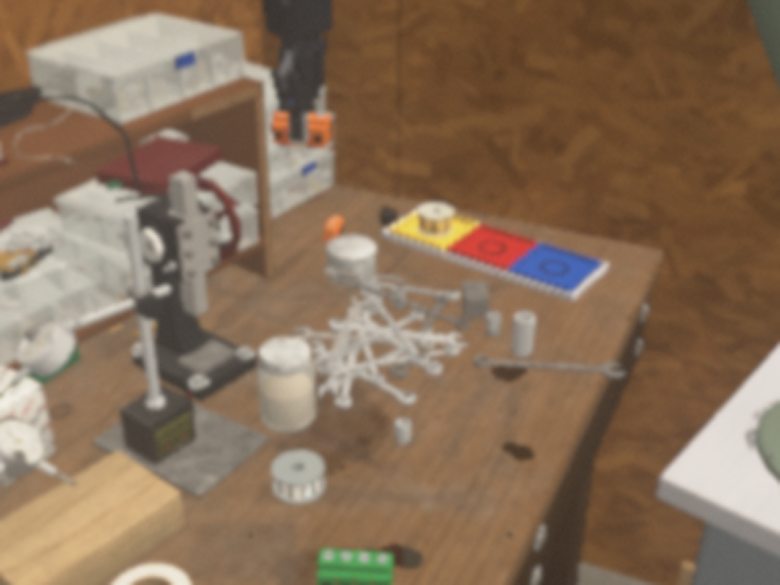

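The block is held level at crop (302,130), the spool sits in the yellow dish, and the tin hasn't moved. I'll place the block and then move to the jar.

```bash
python3 - <<'E'
from h import *
place(DISH["blue"],np.pi+DIRS,12,0.5)
bot.grip(1.0)
bot.move_ptp([496.5,330,200],rot(np.pi))
pick((496.5,330),np.pi,30,1.0,35,zup=230)
show("s7","top",(150,110,410,290),3)
show("s7s","scene",(140,100,440,325),2.6)
E
```

```text
down True [ 447.2 -126.9  -20.5] 0.34294868420531094
t 35.6083
touch on way down False [497.  330.3  -2.4]
gripped 0.6820758121670455 38.179490098846145
lifted 0.6841102906439491 37.88182508200407 42.8083
```

View pics/s7.png

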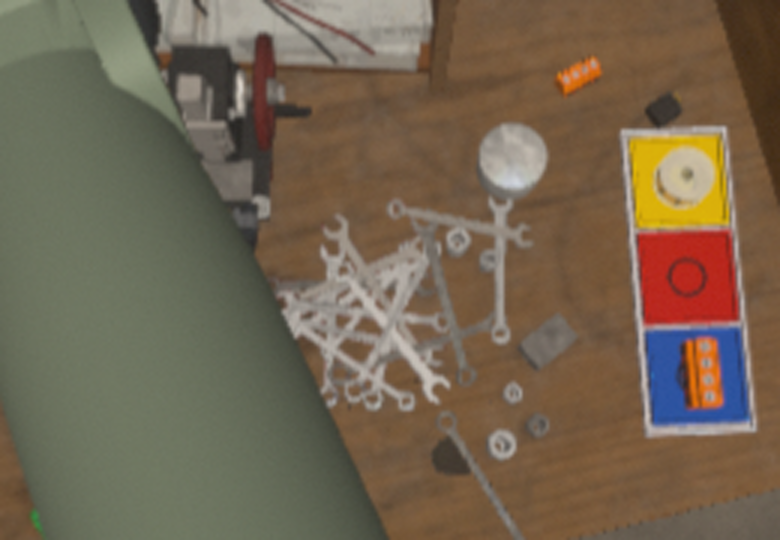

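View pics/s7s.png

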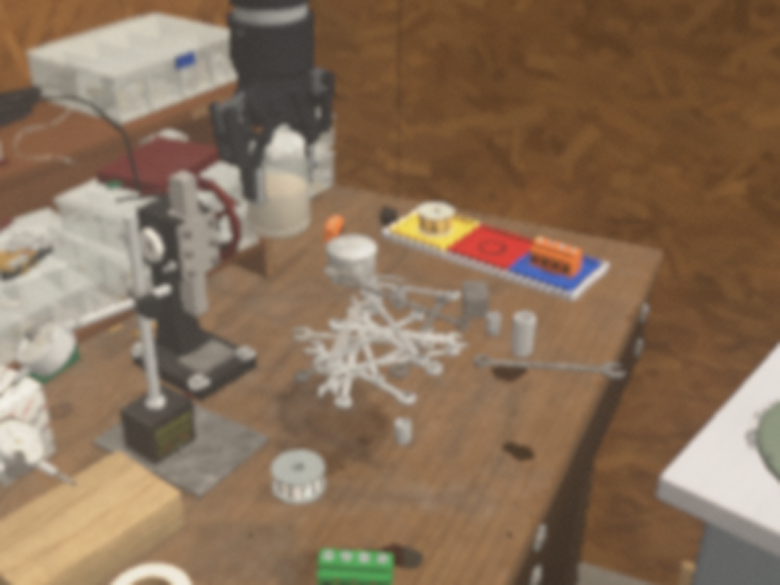

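The top view shows the spool in the yellow dish (crop 686,176) and the block in the blue dish (704,373). The jar is held upright. I'll measure the two offsets and place the jar.

```bash
cat > chk.py <<'E'
from h import *
def chk(im,dish=DISH):
    c=blobs(im,(10,0,150),(40,110,255),(364,158,392,182))[0]; e=cv2.fitEllipse(c); p=ray(e[0],38)[:2]; print("spool",e[1],(p-DISH["yellow"]).round(1))
    c=blobs(im,(5,150,120),(18,255,255),(367,218,400,252))[0]; r=cv2.minAreaRect(c); p=ray(r[0],30)[:2]; print("block",r,(p-DISH["blue"]).round(1))
    for n,z in (("yellow",0),("red",0),("blue",0)): print(n,proj((*DISH[n],8),"top").round(1))
E
python3 - <<'E'
from chk import *
chk(cv2.imread("pics/s7_full.png"))
im=cv2.imread("pics/s7_full.png"); r=blobs(im,(0,0,0),(180,255,80),(372,195,386,210),5); print("ring red",[cv2.fitEllipse(k)[0] for k in r if len(k)>5], [ray(cv2.fitEllipse(k)[0],8) for k in r if len(k)>5])
place(DISH["red"],np.pi+DIRS,38,0.9,zup=230)
bot.move_ptp([400,250,230],rot(np.pi))
im=imaging.capture("top"); chk(im); cv2.imwrite("pics/s8.png",cv2.resize(im[130:270,330:430],None,fx=4,fy=4,interpolation=cv2.INTER_CUBIC))
im=imaging.capture("scene"); cv2.imwrite("pics/s8s.png",cv2.resize(im[160:240,260:400],None,fx=5,fy=5,interpolation=cv2.INTER_CUBIC))
E
```

```text
spool (17.172760009765625, 18.94759750366211) [-1.6  1.1]
block ((383.9461975097656, 234.06927490234375), (22.450286865234375, 10.542951583862305), 82.87498474121094) [ 0.3 -0.4]
yellow [375.7 170.3]
red [378.7 202.2]
blue [381.7 235.1]
ring red [] []
down True [ 544.  -120.3    5.7] 0.682090141314415
t 49.3
spool (17.18263816833496, 18.95517921447754) [-1.7  1.1]
block ((383.9461975097656, 234.06927490234375), (22.450286865234375, 10.542951583862305), 82.87498474121094) [ 0.3 -0.4]
yellow [375.7 170.3]
red [378.7 202.2]
blue [381.7 235.1]
```

View pics/s8.png

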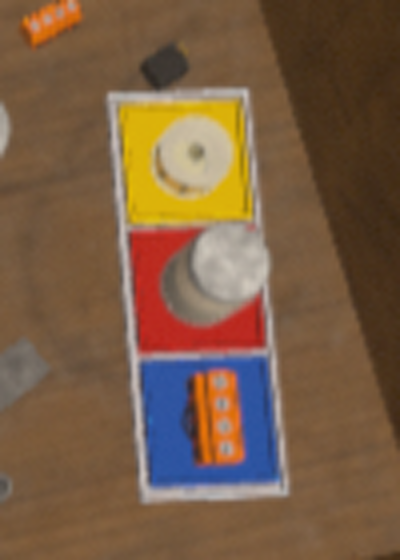

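View pics/s8s.png

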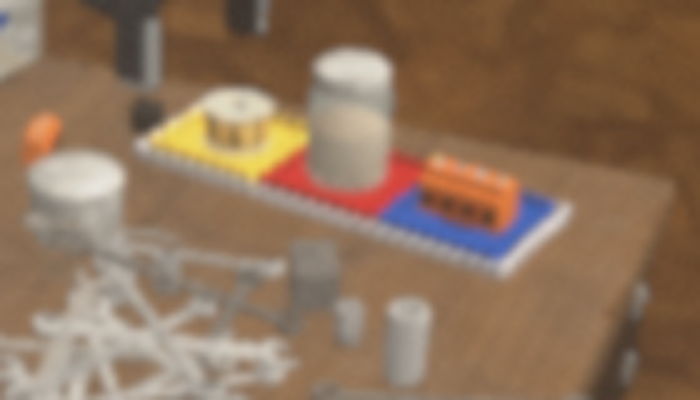

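All three stand upright in their dishes, and the jar lid is at crop (229,262). I'll check the jar offset and hand in if it's good.

```bash
python3 - <<'E'
from h import *
d=ray((330+229/4-.4,130+262/4-.4),95)[:2]-DISH["red"]; print(d, bot.get_state()["t"])
if np.hypot(*d)<9: print(bot.sign_off())
E
```

```text
[1.28020489 0.52296456] 50.875
the job is handed in; nothing more can be done
None
```

The kit is made up and handed in: by camera, the brass spool (yellow dish), jar (red) and terminal block (blue) stand upright within about 2 mm of their dish middles, and the steel spool and grease tin were never touched; it took 51 s, including one missed grip because the fingertips end 33 mm short of the stated TCP, and the verdict was not reported back.

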